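# Seat the index plate of a hose-end clocking jig

## Robot

A 6-joint arm with a two-finger parallel gripper is mounted at the origin on the work surface. World frame = base frame: x ahead of the robot, y to its left, z up, the work surface at z = 0. Lengths are in m, angles in rad, forces in N, time in s.
With the tool pointing down it reaches from about 0.35 to 0.975 m from the base axis. Payload 7.1 kg.
Tool frame: the origin (TCP) lies midway between the tips of the shut fingers; the grasp point (between the pads) lies 19 mm behind it; z points along the fingers, x is the direction in which the jaws open and shut, and the axes are right-handed (so a half turn about z gives the same grasp; the last joint's range is limited). The gripper opens to 88 mm and grips with 3 to 60 N. Pads are 20 mm wide; open, the fingers measure 115 mm over their backs; the gripper's body (75 mm by 178 mm) begins 61 mm behind the grasp point.
Start: joints at [1.33, 0.423, 1.63, -0, 1.089, -0.019], TCP at [0.137, 0.61, 0.223] pointing down, gripper open.
Joint ranges: [-3, 3], [-0.9, 2.11], [0.09, 2.58], [-1.31, 4.45], [0.11, 2.69], [-2.54, 2.54]. Speed limits (rad/s): [2.39, 2.39, 3.01, 3.14, 3.14, 3.14].

## Interface

Orientations are given as a unit quaternion [w, x, y, z].
In Python, from station import move_pose, movel, movej, command_gripper, wait, inverse_kinematics, read_camera, camera_info, MotionError, job_done, get_time, get_joint_pos, get_qvel, get_effort, get_tcp_pos, get_ee_rot, get_ft_force, get_ft_torque, get_grip_width gives the robot as it stands. Calls block until the motion is done:
- move_pose(position, orientation): joint-space move of the TCP to a pose.
- movel(position, frame=None, v=0.15, until_force=None): straight line of the TCP; frame=None keeps the orientation; v is the mean speed in m/s. With until_force (N) it stops when the force on the tool has changed by that much, and returns True; else False.
- movej(angles): joint-space move.
- command_gripper(opening): opening from 0.0 (shut) to 1.0 (fully open); the grip force is fixed at half the most; returns when the fingers have stopped.
- wait(seconds).
- inverse_kinematics(position, orientation): joint angles nearest the present ones, or None.
- read_camera(name): name is "scene" or "top" or "wrist"; returns the picture (420x560x3 uint8, red, green, blue); there is no depth.
- camera_info(name): a dict with "intrinsics" (3x3 intrinsics, pixels), "dist" ([k1, k2, p1, p2, k3] as OpenCV has them; the pictures are not rectified), "T" (4x4, takes a point from camera to world coordinates); the wrist camera has in their place "tool_from_camera" (4x4, takes a point from camera to tool coordinates, whose origin is the TCP and whose axes are the tool frame's). Camera axes: x right, y up, looking along -z (the intrinsics and any distortion apply to the point x, -y, -z); pixel columns grow to the right and rows downward; lengths in m; the calibration is good to about 2 mm. A picture is of the moment at which its call begins: read the wrist's pose just before it. camera_info takes no time and is no camera call.
A pose or a line that the arm cannot do raises MotionError and nothing moves.
- job_done(): hands the job in, once; it reports no verdict.
Readings, each from a call of its own:
- get_time(): time.
- get_joint_pos(): joint angles.
- get_qvel(): joint speeds.
- get_effort(): joint torques, N m.
- get_tcp_pos(): TCP position.
- get_ee_rot(): TCP orientation.
- get_ft_force(): force on the tool from outside, world axes, zero at the start.
- get_ft_torque(): the same for the moment, N m.
- get_grip_width(): opening from 0.0 (shut) to 1.0 (fully open).
Only numpy, scipy, OpenCV 4.12 (cv2) and the standard library are available. Lean on these libraries where they do the work, as an engineer would, in place of code of your own. Each camera call takes 0.05 s, during which the arm holds its last target. There are 200 camera calls.

## Task

On the hose-end clocking jig, push the round index plate around with a fingertip until the notch in its rim stands over the locating pin (the brass post beside the rim shows where the pin is), then press down on its hub until the plate is fully home, flat on the jig with the pin in the notch, and move clear. Only push and press the plate: never lift it, and leave the two hose ends and the brass nut beside the jig standing where they are.

Things in the scene. Friction and masses are not known exactly. Their poses are not given: they have to be found in the camera images.
- jig: The jig, fixed to the bench: a dark square base plate 200 x 200 x 14 mm. Origin: centre of its underside, on the bench; z up; x axis from the centre towards the locating pin. In its middle a boss (44 mm diameter, top 65 mm above the bench) with a 22 mm bore.
- pin_tip (a point): Tip of the fixed steel locating pin, 73 mm above the bench and 77.5 mm from the jig's centre. Pin diameter 9 mm, tapered tip. Until the plate is pressed the tip is 2 mm below the plate's underside, hidden by the plate, which turns freely over it. In line with it, just outside the plate's rim, a brass pointer post on the same block shows where it is: 8 x 12 mm, top 93 mm above the bench, 94 mm from the jig's centre.
- plate: The index plate, a loose plain steel disc, 170 mm diameter, 10 mm thick, 0.8 kg, lying level on the sleeve; a 20 mm spindle below it, 49 mm long, stands in the jig's bore with 1 mm play. Origin: centre of the disc's underside, 75 mm above the bench at the start, 65 mm when home; z up; x axis to the notch. Turns either way without end (1 to 5 N at a rib) and stops where left.
- rib (a point): Middle of the top edge of one of the plate's three raised radial ribs, the one opposite the notch, 42 mm from the plate's centre. Ribs: 10 mm thick, rising 20 mm above the disc's top, from 18 to 66 mm from the centre, at 60, 180 and 300 degrees from the notch about z. Push on their flat sides to turn the plate.
- sleeve (a joint): Brass sleeve of 64 mm diameter around the jig's boss, which carries the plate 10 mm above the boss. Value: how far it is pushed down, 0 at the start to 0.010 m with the plate home. It slides stiffly (pressing on the hub takes about 7 to 12 N) and stays where it is left.
- notch (a point): Middle of the rim notch, half-way through the disc's thickness, 77.5 mm from the plate's centre. The notch is 18 mm wide, about 14 mm deep, open outwards, right through the disc; the only one.
- hub_top (a point): Centre of the flat top of the plate's round hub (40 mm diameter, 30 mm above the disc's top, 10 mm above the ribs): the place to press; pressed off-centre the plate tilts and can bind. 115 mm above the bench at the start, 105 mm when the plate is home.
- hose_end_tall: Bystander: loose metal hose end standing upright on the bench, 36 mm diameter, 85 mm tall. Origin: centre of its foot.
- hose_end_short: Bystander: loose metal hose end standing upright on the bench, 42 mm diameter, 55 mm tall. Origin: centre of its foot.
- brass_nut: Bystander: loose brass hexagon adapter standing on the bench, 36 mm across flats, 34 mm tall. Origin: centre of its foot.
Not all that is in view belongs to the job. There is more than one size of the plate; the job needs the middle-sized.

How it is judged:
On the way, in this order (a step that is already met when the one before it is completed fails the run):
1. the notch stands over the pin (horizontal distance between notch and pin_tip below 0.008 m), for 0.05 s.
2. the plate is pressed fully home over the pin (z of plate in the frame of jig below 0.0675 m and angle between plate's own z axis and vertical below 0.04 rad), for 0.2 s.
At the end, for the whole second after the job is handed in: The plate lies level (within 0.04 rad), at rest and home on the boss: its underside less than 67.5 mm above the bench, with the notch's middle within 8 mm of the pin in plan. The hose ends and the nut stand upright within 20 mm of where they were (all of step 2 and z of plate in the frame of jig above 0.062 m and horizontal distance between notch and pin_tip below 0.008 m and horizontal distance between plate and jig below 0.004 m and linear speed of plate below 0.02 m/s and distance of each of hose_end_tall, hose_end_short, brass_nut from where it was at the start of the episode below 0.02 m and angle between each of hose_end_tall, hose_end_short, brass_nut's own z axis and vertical below 0.2 rad); the robot touches nothing.
It fails at once if the plate is lifted more than 6 mm (z of plate in the frame of jig above 0.081 m).
It fails at once if a hose end or the nut is lifted, knocked over or shifted by more than 20 mm (distance of any of hose_end_tall, hose_end_short, brass_nut from where it was at the start of the episode above 0.02 m or angle between any of hose_end_tall, hose_end_short, brass_nut's own z axis and vertical above 0.4 rad).
It also fails if it takes over 51 s, if anything falls off the work surface, if the arm or the gripper's body presses on something with over 40 N, if the wrist force passes 120 N, or if a joint passes its speed limit or range.

## Working session

There is one attempt and no reset: what is moved stays moved. The work goes in short steps, each a Python script; the robot and the scene stay as the last script left them, time stands still between calls to the robot, and variables do not carry over. Pictures are saved under pics/ and viewed, about 8 in all and at most 12, crops included, and the job is handed in when it is done.

```bash
ls; mkdir -p pics; python3 - <<'E'
from station import *
import cv2, numpy as np
for n in ("scene","top"):
    im=read_camera(n); cv2.imwrite(f"pics/{n}0.png",im[:,:,::-1]); i=camera_info(n); print(n,np.round(i["intrinsics"],1).tolist(),np.round(i["dist"],3),np.round(i["T"],3).tolist())
print(camera_info("wrist")); print(get_time(),get_tcp_pos(),get_ee_rot())
E
```

```text
pics
scene [[546.9, 0.0, 276.1], [0.0, 546.9, 207.1], [0.0, 0.0, 1.0]] [-0.05  0.    0.    0.    0.  ] [[-0.06, -0.544, 0.837, 1.432], [0.998, -0.054, 0.036, 0.112], [0.025, 0.838, 0.546, 0.699], [0.0, 0.0, 0.0, 1.0]]
top [[441.5, 0.0, 273.5], [0.0, 441.5, 213.9], [0.0, 0.0, 1.0]] [0.016 0.    0.    0.    0.   ] [[0.011, 0.985, -0.174, 0.36], [-1.0, 0.012, 0.004, 0.067], [0.006, 0.174, 0.985, 1.021], [0.0, 0.0, 0.0, 1.0]]
{'intrinsics': array([[291.13466199,   0.        , 281.78227387],
       [  0.        , 291.13466199, 203.57122468],
       [  0.        ,   0.        ,   1.        ]]), 'dist': array([-0.03688346,  0.        ,  0.        ,  0.        ,  0.        ]), 'tool_from_camera': array([[ 9.99999912e-01, -5.00665566e-05, -4.16768255e-04,
         5.50311958e-04],
       [-1.58057042e-04, -9.64699068e-01, -2.63354673e-01,
        -7.18363045e-02],
       [-3.88870686e-04,  2.63354716e-01, -9.64698991e-01,
        -1.62399947e-01],
       [ 0.00000000e+00,  0.00000000e+00,  0.00000000e+00,
         1.00000000e+00]])}
0.1 [0.13730853 0.60920869 0.22198391] [ 4.18423156e-04  7.81000898e-01  6.24529506e-01 -5.63499372e-04]
```

View pics/scene0.png

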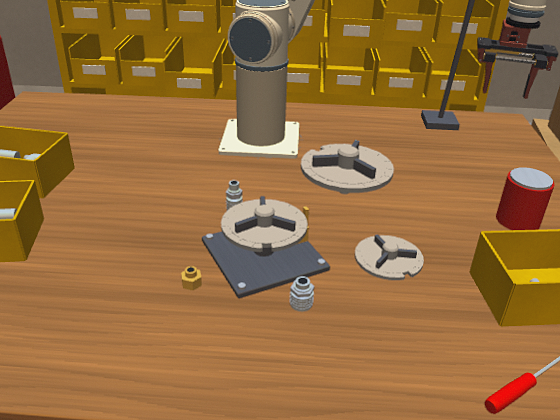

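View pics/top0.png

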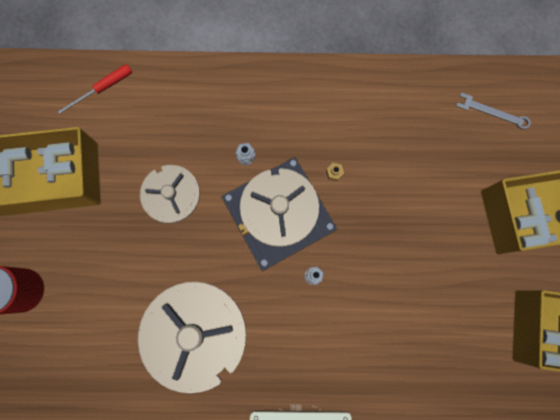

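Scene and top views show three plates, at these top-view pixels: small (169,193), large (191,337), and the middle-sized one on the dark jig (280,206). I choose the middle one. Its notch is near (275,171) and the brass post near (242,229). The hose ends are at (246,153) and (314,275), and the nut at (335,171). The next step measures these and takes a close crop.

```bash
cat > h.py <<'E'
from station import *
import cv2, numpy as np
from scipy.spatial.transform import Rotation as R
def rotm(q): return R.from_quat(np.asarray(q)[[1,2,3,0]]).as_matrix()
def quat(m): x=R.from_matrix(m).as_quat(); return x[[3,0,1,2]]
def tool(a):  # tool down, tool x (jaw dir) along world angle a
    c,s=np.cos(a),np.sin(a); return quat(np.array([[c,s,0],[s,-c,0],[0,0,-1]]))
def camT(n):
    i=camera_info(n)
    if n!="wrist": return i,i["T"]
    T=np.eye(4); T[:3,:3]=rotm(get_ee_rot()); T[:3,3]=get_tcp_pos(); return i,T@i["tool_from_camera"]
def ray(cam,px,z):
    i,T=cam
    p=cv2.undistortPoints(np.array(px,float).reshape(-1,1,2),i["intrinsics"],i["dist"]).reshape(-1,2)
    d=np.c_[p[:,0],-p[:,1],-np.ones(len(p))]@T[:3,:3].T; o=T[:3,3]
    return (o+d*((z-o[2])/d[:,2])[:,None])[:,:2]
E
python3 - <<'E'
from h import *
im=cv2.imread("pics/top0.png"); cam=camT("top")
hsv=cv2.cvtColor(im,cv2.COLOR_BGR2HSV)
def blobs(m,mn=8):
    n,l,s,c=cv2.connectedComponentsWithStats(m.astype(np.uint8)); return [(c[k].round(1).tolist(),s[k].tolist()) for k in range(1,n) if s[k][4]>=mn]
roi=np.zeros(im.shape[:2],bool); roi[140:290,215:355]=1
h,s,v=[hsv[...,k].astype(int) for k in range(3)]
print("brass",blobs(roi&(h>15)&(h<28)&(s>140)&(v>120)))
print("plate",blobs(roi&(s<80)&(v>170)))
print("dark",blobs(roi&(v<75)))
c=cv2.resize(im[145:285,215:350],None,fx=4.2,fy=4.2,interpolation=cv2.INTER_CUBIC); cv2.imwrite("pics/crop.png",c)
print(ray(cam,[(280,205)],.115),ray(cam,[(242,229)],.093),ray(cam,[(275,171)],.085),ray(cam,[(293,163),(330,227),(264,263),(228,198)],.016),ray(cam,[(246,153),(314,275),(335,171)],.05))
E
```

```text
brass []
plate [([279.1, 207.9], [241, 170, 78, 75, 3815]), ([279.4, 203.6], [273, 197, 14, 14, 164]), ([216.1, 288.4], [215, 287, 4, 3, 8])]
dark [([244.4, 149.2], [242, 147, 6, 6, 28]), ([335.6, 169.0], [334, 167, 5, 5, 17]), ([295.8, 194.4], [289, 188, 15, 13, 32]), ([260.8, 198.9], [252, 195, 18, 9, 41]), ([331.0, 231.4], [327, 229, 9, 6, 9]), ([285.5, 256.6], [282, 255, 8, 5, 8]), ([315.8, 274.6], [314, 272, 5, 6, 23])]
[[0.53983542 0.04927852]] [[0.49131535 0.12899436]] [[0.62153126 0.06030584]] [[ 0.66082295  0.01755471]
 [ 0.50927285 -0.06813287]
 [ 0.42501072  0.08247482]
 [ 0.5745039   0.16838836]] [[ 0.6729507   0.12684928]
 [ 0.3980612  -0.02745614]
 [ 0.63303334 -0.07634889]]
```

View pics/crop.png

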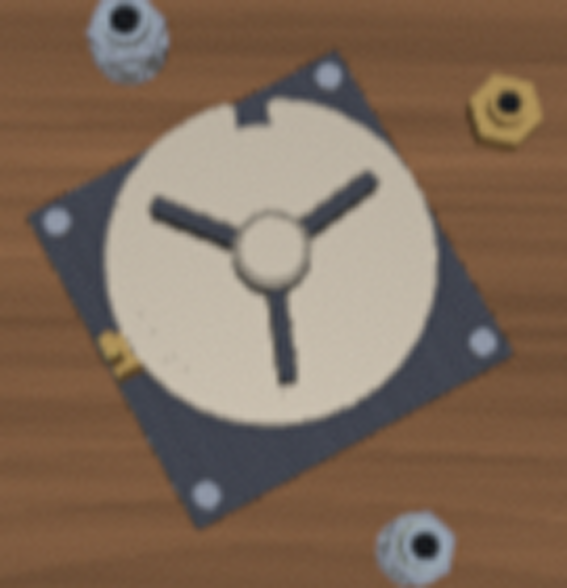

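The crop confirms the middle plate on the dark jig. The notch is at crop (252,115), the post at about (120,355), the hub at (272,248), and one rib lies opposite the notch. From rays:
- The jig's screws give its centre as (0.542, 0.050) with axes at 29.7°/119.6°, so the pin direction is about 119.6°.
- The notch is at about 7.5°, so the plate needs about +112°.

I'll push the rib at −52.5° to about 59.5°. First comes a near look with the wrist camera.

```bash
python3 - <<'E'
from h import *
command_gripper(0.0)
a=np.radians(-52.5); C=np.array([.541,.050]); y=np.array([np.sin(a),-np.cos(a)])
move_pose([*(C+.06*y),.25],tool(a)); wait(.2)
i,T=camT("wrist"); np.save("T1.npy",T); im=read_camera("wrist"); cv2.imwrite("pics/w1.png",im[:,:,::-1])
print(get_time(),get_joint_pos().round(2),get_tcp_pos().round(4))
# predicted pixels
E
```

```text
4.1583 [0.   0.19 1.89 0.   1.06 0.92] [0.4934 0.0139 0.25  ]
```

View pics/w1.png

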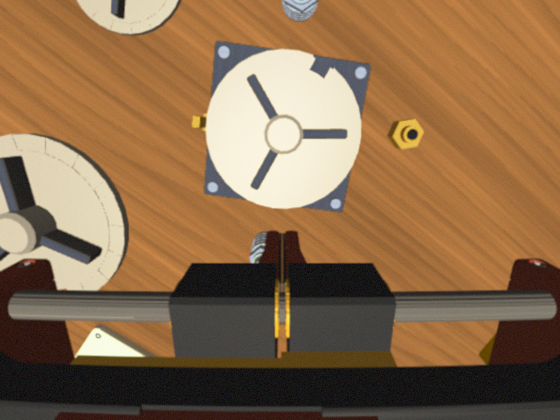

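The wrist view shows the hub at (283,133), the notch at about (320,67), the post at (198,122), and screws at (223,52), (361,72), (336,204) and (212,187). I'll measure by masks.

```bash
cat > meas.py <<'E'
from h import *
def measure(im,cam,hubz,roi):
    """bgr image; returns disc-circle centre, rib axis angle (mod 120), post xy"""
    h,s,v=[cv2.cvtColor(im,cv2.COLOR_BGR2HSV)[...,k].astype(int) for k in range(3)]
    M=np.zeros(h.shape,bool); x0,y0,x1,y1=roi; M[y0:y1,x0:x1]=1
    m=(M&(s<75)&(v>150)).astype(np.uint8)
    cs,_=cv2.findContours(m,cv2.RETR_EXTERNAL,cv2.CHAIN_APPROX_NONE); c=max(cs,key=cv2.contourArea)
    P=ray(cam,c.reshape(-1,2),hubz-.03)
    ok=np.ones(len(P),bool)
    for _ in range(6):
        A=np.c_[2*P[ok],np.ones(ok.sum())]; q=np.linalg.lstsq(A,(P[ok]**2).sum(1),rcond=None)[0]
        rad=np.sqrt(q[2]+q[0]**2+q[1]**2); r=np.hypot(*(P-q[:2]).T); ok=abs(r-rad)<.002
    cen=q[:2]; print("disc",cen.round(4),"R",rad.round(4),ok.mean().round(2))
    # notch: inward departures of the rim at disc-top height
    n=(r<rad-.005)&(r>rad-.018); d=P[n]-cen; print("notch pts",n.sum(),"mean dir",np.degrees(np.arctan2(*d.mean(0)[::-1])).round(2) if n.any() else None)
    # ribs: dark pixels at rib-top height, ring 26..62 mm
    yy,xx=np.nonzero(M&(v<110)); Q=ray(cam,np.c_[xx,yy],hubz-.01)-cen; rr=np.hypot(*Q.T); Q=Q[(rr>.030)&(rr<.060)]
    th=np.arctan2(Q[:,1],Q[:,0]); t=np.angle(np.exp(3j*th).mean())/3
    L=[]
    for k in range(3):
        b=t+k*2*np.pi/3; w=abs(np.angle(np.exp(1j*(th-b))))<.5; L.append(np.degrees(np.arctan2(*Q[w].mean(0)[::-1])).round(2))
    print("ribs",L,"mod120",np.degrees(t).round(2),len(Q))
    b=M&(h>12)&(h<30)&(s>150)&(v>90)
    k,l,st,ce=cv2.connectedComponentsWithStats(b.astype(np.uint8))
    for j in range(1,k):
        if st[j][4]>6:
            p=ray(cam,[ce[j]],.093)[0]-cen; r=np.hypot(*p)
            if .05<r<.12: print("post?",ce[j].round(1),st[j][4],"r",r.round(4),"ang",np.degrees(np.arctan2(p[1],p[0])).round(2))
    return cen
E
python3 - <<'E'
from meas import *
cam=(camera_info("wrist"),np.load("T1.npy")); im=cv2.imread("pics/w1.png")
measure(im,cam,.115,(185,30,385,222))
S=ray(cam,[(223,52),(361,72),(336,204),(212,187)],.015); print(S.round(4),S.mean(0).round(4)); d=np.roll(S,-1,0)-S; print(np.degrees(np.arctan2(d[:,1],d[:,0])).round(1),np.hypot(*d.T).round(4))
print("hub",ray(cam,[(283,133)],.115))
measure(cv2.imread("pics/top0.png"),camT("top"),.115,(222,157,337,270))
E
```

```text
disc [0.5438 0.0516] R 0.0849 0.92
notch pts 30 mean dir 8.33
ribs [np.float64(-51.83), np.float64(67.86), np.float64(-171.99)] mod120 -51.98 679
[[ 0.5756  0.1705]
 [ 0.6634  0.0182]
 [ 0.5109 -0.069 ]
 [ 0.4242  0.0842]] [0.5435 0.051 ]
[ -60.  -150.2  119.5   29.7] [0.1758 0.1756 0.176  0.1743]
hub [[0.54469824 0.05234151]]
disc [0.543  0.0507] R 0.0839 0.92
notch pts 16 mean dir 8.35
ribs [np.float64(-53.73), np.float64(70.51), np.float64(-172.81)] mod120 -51.92 198
```

The two cameras agree: C=(0.5436, 0.0512), R=85 mm, notch at 8.1°, pin at 119.7°, rib at −51.9°. I'll push the rib to about 54° and look again.

```bash
cat > push.py <<'E'
from h import *
C=np.array([.5436,.0512])
def tip(b,t,r=.046):  # b rib angle deg, t offset clockwise of rib's mid plane
    b=np.radians(b); return C+r*np.array([np.cos(b),np.sin(b)])-t*np.array([-np.sin(b),np.cos(b)]), tool(b)
def go(b,t,z,v=.03,**k): p,q=tip(b,t); return movel([*p,z],q,v=v,**k)
E
python3 - <<'E'
from push import *
print("post",(p:=ray((camera_info("wrist"),np.load("T1.npy")),[(198,122)],.093)[0]-C),np.hypot(*p),np.degrees(np.arctan2(p[1],p[0])))
go(-51.9,.027,.15,v=.12); f0=get_ft_force()
if go(-51.9,.027,.093,v=.08,until_force=8): raise SystemExit("touched early %s"%get_tcp_pos())
hit=go(-51.9,.012,.093,v=.02,until_force=1.5); p=get_tcp_pos()[:2]-C; b=np.radians(-51.9)
print("hit",hit,"t",-(p@[-np.sin(b),np.cos(b)]),get_ft_force()-f0)
fm=[]
for b in np.linspace(-51.9,54,15):
    go(b,.015,.093,v=.03); fm.append(np.linalg.norm((get_ft_force()-f0)).round(1))
print(fm,get_time(),get_tcp_pos())
wait(.2); i,T=camT("wrist"); np.save("T2.npy",T); cv2.imwrite("pics/w2.png",read_camera("wrist")[:,:,::-1])
E
```

```text
post [-0.04518015  0.07937051] 0.0913286570060598 119.64986932883312
hit True t 0.016210241790778627 [-1.4659421   0.40641811 -0.93860163]
[np.float64(1.1), np.float64(0.9), np.float64(1.0), np.float64(0.7), np.float64(0.8), np.float64(0.9), np.float64(1.0), np.float64(0.9), np.float64(0.4), np.float64(0.3), np.float64(0.9), np.float64(0.8), np.float64(1.3), np.float64(0.9), np.float64(0.9)] 12.0833 [0.58278353 0.07955252 0.09300121]
```

View pics/w2.png

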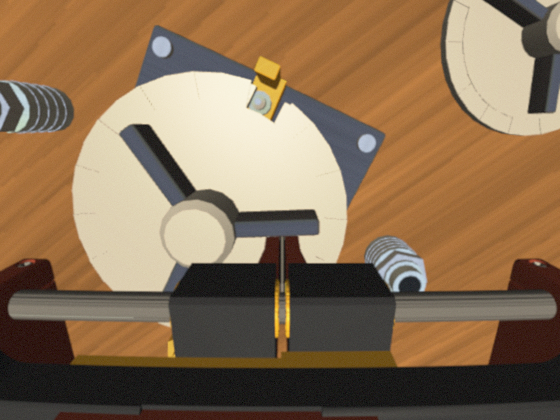

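The plate has turned freely: the notch is at about (268,105), with the pin tip visible in it at (259,102), and the post is at (267,68). I'll compute the remaining angle.

```bash
python3 - <<'E'
from push import *
cam=(camera_info("wrist"),np.load("T2.npy")); im=cv2.imread("pics/w2.png")
ang=lambda px,z:[(np.degrees(np.arctan2(p[1],p[0])).round(2),np.hypot(*p).round(4)) for p in ray(cam,px,z)-C]
S=ray(cam,[(161,46),(367,143)],.015); d=S[0]-S[1]; print("screws dir",np.degrees(np.arctan2(d[1],d[0])),np.hypot(*d))
print("hub",ray(cam,[(196,230)],.115)-C,"pin",ang([(259,102)],.073),"post",ang([(267,68)],.093))
# rib angle: bright-edge far side line & rim notch corners
h,s,v=[cv2.cvtColor(im,cv2.COLOR_BGR2HSV)[...,k].astype(int) for k in range(3)]
m=((s<75)&(v>150)).astype(np.uint8); m[235:]=0
cs,_=cv2.findContours(m,cv2.RETR_EXTERNAL,cv2.CHAIN_APPROX_NONE); c=max(cs,key=cv2.contourArea).reshape(-1,2)
c=c[c[:,1]<225]; P=ray(cam,c,.085)-C; r=np.hypot(*P.T); th=np.degrees(np.arctan2(P[:,1],P[:,0]))
o=(abs(th-115)<15)
for t in range(104,128): 
    w=(abs(th-t)<.5)
    if w.any(): print(t,r[w].min().round(4),r[w].max().round(4),end="; ")
k=im[60:140,210:330]; cv2.imwrite("pics/c2.png",cv2.resize(k,None,fx=6,fy=6,interpolation=cv2.INTER_CUBIC))
E
```

```text
screws dir -150.39343499281009 0.17647502418295516
hub [[-0.00232989  0.00476497]] pin [(np.float64(118.65), np.float64(0.0774))] post [(np.float64(119.39), np.float64(0.0939))]
104 0.0863 0.0864; 105 0.0206 0.0864; 106 0.0106 0.0862; 107 0.0207 0.0863; 108 0.0204 0.085; 109 0.0103 0.0847; 110 0.0712 0.0713; 111 0.0205 0.0715; 112 0.0714 0.0714; 113 0.0208 0.079; 114 0.0105 0.0809; 115 0.081 0.082; 116 0.0822 0.0826; 117 0.0207 0.0828; 118 0.0108 0.083; 119 0.0823 0.0828; 120 0.0202 0.0821; 121 0.0711 0.0834; 122 0.0111 0.0842; 123 0.0203 0.0845; 124 0.0848 0.0861; 125 0.0109 0.0859; 126 0.0858 0.0859; 127 0.0199 0.0858;
```

View pics/c2.png

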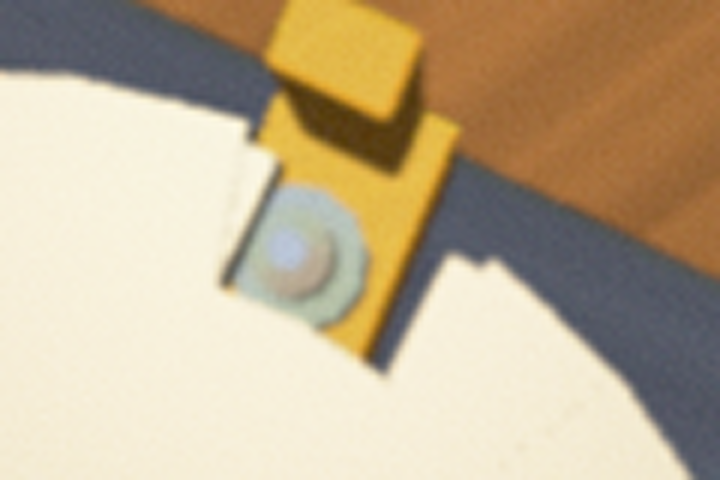

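The crop shows the notch's inner corners at image (247.5,108) and (274.2,122.5), and the pin tip at (260,102.5) nearer the left wall. I'll finish the push by the difference, retract, and check from above.

```bash
python3 - <<'E'
from push import *
cam=(camera_info("wrist"),np.load("T2.npy"))
A=ray(cam,[(247.5,108),(274.2,122.5)],.085); print("notch width",np.hypot(*(A[0]-A[1])))
an=lambda p:np.degrees(np.arctan2(p[1],p[0]))
n=an(A.mean(0)-C); pin=an(ray(cam,[(260,102.5)],.073)[0]-C); post=an(ray(cam,[(267,68)],.093)[0]-C); d=(pin+post)/2-n
print("notch",n,"pin",pin,post,"turn",d)
if 0<d<8:
    for k in (.5,1): go(54+d*k,.015,.093,v=.015)
    wait(.1); go(54+d-6,.015,.093,v=.03); go(54+d-6,.015,.14,v=.12)
    wait(.2); i,T=camT("wrist"); np.save("T3.npy",T); im=read_camera("wrist")[:,:,::-1]
    cv2.imwrite("pics/w3.png",im); print(get_time())
E
```

```text
notch width 0.016839135718120405
notch 114.56716828896612 pin 118.1636069166595 119.38526942918901 turn 4.2072698839581335
14.075
```

View pics/w3.png

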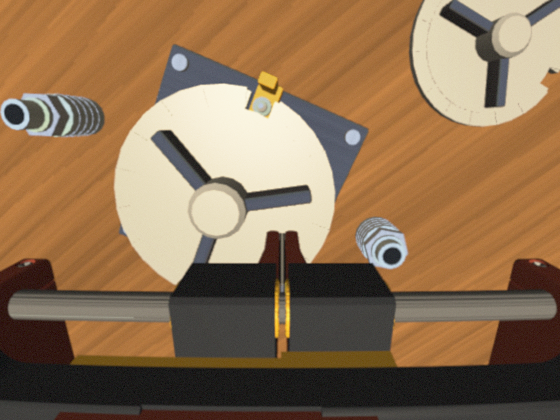

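The plate stands with its notch at about (264,100), the pin in it at (262,104), and the hub at (217,209). A close crop will give the fit.

```bash
python3 - <<'E'
from push import *
im=cv2.imread("pics/w3.png")
cv2.imwrite("pics/c3.png",cv2.resize(im[65:135,220:320],None,fx=7,fy=7,interpolation=cv2.INTER_CUBIC))
cam=(camera_info("wrist"),np.load("T3.npy"))
for p in [(217,209),(217,210)]: print("hub",(ray(cam,[p],.115)-C).round(4))
E
```

```text
hub [[-0.0006  0.004 ]]
hub [[-0.0001  0.0036]]
```

View pics/c3.png

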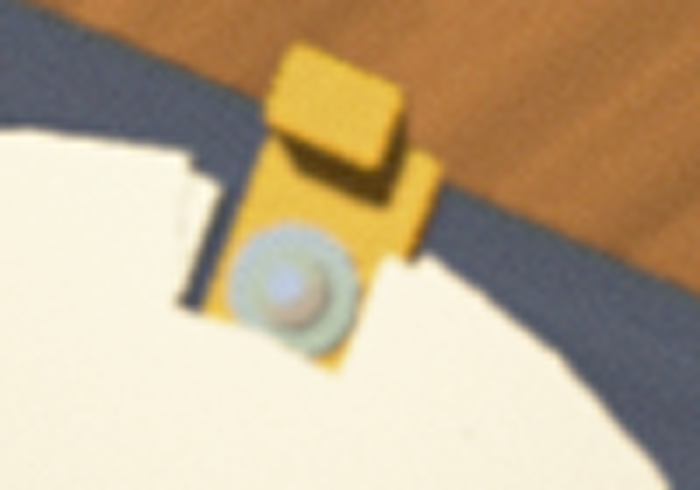

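```bash
python3 - <<'E'
from meas import *
from push import C
cam=(camera_info("wrist"),np.load("T3.npy")); im=cv2.imread("pics/w3.png")
an=lambda p:np.degrees(np.arctan2(p[1],p[0])).round(2)
h,s,v=[cv2.cvtColor(im,cv2.COLOR_BGR2HSV)[...,k].astype(int) for k in range(3)]
m=((s<75)&(v>150)).astype(np.uint8); m[255:]=0; m[:,345:]=0; m[:,:110]=0
cs,_=cv2.findContours(m,cv2.RETR_EXTERNAL,cv2.CHAIN_APPROX_NONE); c=max(cs,key=cv2.contourArea).reshape(-1,2)
P=ray(cam,c,.085); ok=(c[:,1]<250)&(np.hypot(*(P-C).T)>.075)
for _ in range(5):
    q=np.linalg.lstsq(np.c_[2*P[ok],np.ones(ok.sum())],(P[ok]**2).sum(1),rcond=None)[0]; rad=np.sqrt(q[2]+q[:2]@q[:2]); ok=abs(np.hypot(*(P-q[:2]).T)-rad)<.0015
D=q[:2]; print("disc",D.round(4),"R",rad,ok.sum())
A=ray(cam,[(245.7,108.1),(267.9,117.9)],.085); pin=ray(cam,[(262.3,106.4)],.073)[0]
u=(A[1]-A[0])/np.hypot(*(A[1]-A[0])); 
print("width",np.hypot(*(A[1]-A[0])),"pin across from notch mid",(pin-A.mean(0))@u,"(+ = clockwise)")
for cc in (C,D): print("notch",an(A.mean(0)-cc),"pin",an(pin-cc),"r",np.hypot(*(pin-cc)),"post",an(ray(cam,[(268,82)],.093)[0]-cc))
S=ray(cam,[(179,62),(352,137)],.015); print("screws",S.round(4),S-np.array([[.5109,-.069],[.6634,.0182]]),S-np.array([[.5756,.1705],[.6634,.0182]]))
E
```

```text
disc [0.5439 0.0528] R 0.08464915614156424 410
width 0.01709900416915007 pin across from notch mid 0.0008730970005166273 (+ = clockwise)
notch 118.86 pin 118.22 r 0.0774103768178992 post 118.84
notch 119.7 pin 118.98 r 0.0761209723506396 post 119.48
screws [[0.4248 0.0829]
 [0.5768 0.1693]] [[-0.08614434  0.15191117]
 [-0.08656908  0.15109186]] [[-0.15084434 -0.08758883]
 [-0.08656908  0.15109186]]
```

The pin is 0.9 mm from the notch's middle, with ±4.5 mm allowed. I'll press the hub at (0.5438, 0.052).

```bash
python3 - <<'E'
from push import *
q=get_ee_rot(); P=[.5438,.052]
movel([*P,.14],q,v=.1); wait(.2); f0=get_ft_force()
print("touch",movel([*P,.108],v=.03,until_force=4),get_tcp_pos()[2],get_ft_force()-f0)
print("home",movel([*P,.101],v=.012,until_force=26),get_tcp_pos()[2],get_ft_force()-f0,get_ft_torque())
wait(.4); print(get_tcp_pos(),get_ft_force()-f0)
E
```

```text
touch True 0.1145008840380716 [ 0.06389421 -0.7631976   0.74139064]
home True 0.10533109600736262 [-0.9533893  -1.35681635  7.51288037] [-0.0917867   0.2427261  -0.05834565]
[0.54329092 0.05192984 0.10536797] [-1.53692066 -1.26863416  7.19919152]
```

Touch was at 114.5 mm, and a firm stop came at 105.4 mm (105 nominal). I'll retract clear and check.

```bash
python3 - <<'E'
from push import *
p=get_tcp_pos(); print(movel([p[0],p[1],.102],v=.01,until_force=20),get_tcp_pos()[2]); wait(.3)
movel([p[0],p[1],.16],v=.08)
a=np.radians(54); y=np.array([np.sin(a),-np.cos(a)])
movel([*(C+.06*y),.22],v=.12); wait(.3)
cv2.imwrite("pics/s4.png",0); 
i,T=camT("wrist"); np.save("T4.npy",T); w=read_camera("wrist")[:,:,::-1]; cv2.imwrite("pics/w4.png",w)
s=read_camera("scene")[:,:,::-1]
cv2.imwrite("pics/both4.png",np.hstack([cv2.resize(w[20:300,80:400],(400,350)),cv2.resize(s[160:335,170:370],(400,350),interpolation=cv2.INTER_CUBIC)])); print(get_time(),get_tcp_pos())
E
```

```text
True 0.10537033001378056
19.575 [0.59197393 0.01609033 0.21984768][ WARN:0@3.331] global loadsave.cpp:1063 imwrite_ Unsupported depth image for selected encoder is fallbacked to CV_8U.
```

View pics/both4.png

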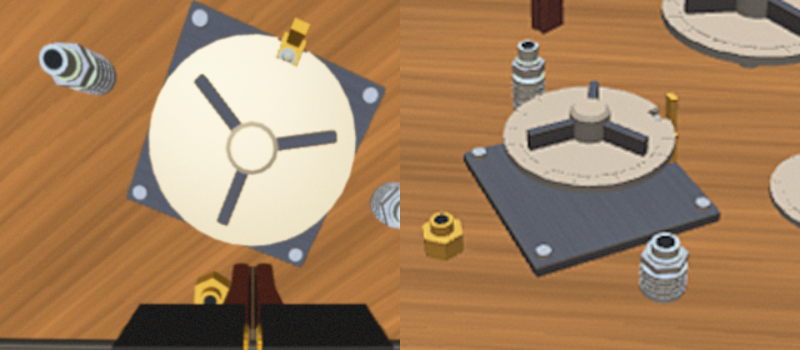

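The pictures show the plate seated flat with the pin in its notch at left-panel (290,55). Both hose ends and the nut are upright in their places, and the gripper is clear. I'm handing in.

```bash
python3 - <<'E'
from station import *
job_done(); print(get_time())
E
```

```text
the job is handed in; nothing more can be done
the job is handed in; nothing more can be done
```

The middle-sized plate is turned onto the pin and pressed home, and the job was handed in shortly after the last check at 19.6 s, well inside the 51 s. The hand-in reports no verdict.

- **Turning:** I pushed one rib about 111° counter-clockwise with the shut fingertips. Before pressing, the pin was 0.9 mm from the middle of the notch in plan, with 8 mm allowed.
- **Pressing:** I pressed the hub centrally. It stopped firmly twice at 105.4 mm, against 105 mm nominal, which puts the plate's underside at about 65.4 mm (limit 67.5 mm). Contact was at 114.5 mm, so the travel I measured was about 9.1 mm, not the full 10. That could be as much as 65.9 mm, still within the limit.
- **Last pictures:** The plate looks flat with the pin in the notch, the hose ends and nut stand where they were, and the gripper is clear. I judged levelness and the bystanders by eye, without measuring them.
- **Disagreements:** Estimates of the plate's centre differed by about 1–2 mm between views, within the camera calibration. Rougher hub readings in the close views were off by 4–5 mm, so I didn't use them.

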